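# Set and lock the fence of the bottle-labelling jig

## Robot

A 6-joint arm with a two-finger parallel gripper is mounted at the origin on a cart in front of the work surface, level with it; the furniture and walls round the work are solid. World frame = base frame: x ahead of the robot, y to its left, z up, the work surface at z = 0. Lengths are in mm, angles in rad, forces in N, time in s.
With the tool pointing down it reaches from about 300 to 875 mm from the base axis. Payload 4.2 kg.
Tool frame: the origin (TCP) lies at the very end of the fingers, on their centre line; the grasp point (between the pads) lies 19 mm behind it (arm.hold_point_z is the distance from the TCP to the grasp point, in mm); x points along the fingers, z is the direction in which the jaws open and shut, and the axes are right-handed (so a half turn about x gives the same grasp; the last joint's range is limited). The gripper opens to 85 mm and grips with 20 to 120 N. Pads are 22 mm wide; open, the fingers measure 114 mm over their backs; the gripper's body (76 mm by 85 mm) begins 54 mm behind the grasp point. The pads swing forward as they close: fully open they stand 13 mm farther back than shut.
Start: joints at [-1.204, 0.32, 1.565, -0, 1.257, -0.02], TCP at [216.909, -532.533, 231.338] pointing down, gripper open.
Joint ranges: [-3.11, 3.11], [-0.84, 2.01], [0.21, 2.61], [-1.34, 4.49], [0.05, 2.63], [-2.56, 2.56]. Speed limits (rad/s): [2.57, 2.57, 3.14, 3.14, 3.14, 3.14].

## Interface

Orientations are given as a unit quaternion [x, y, z, w].
In Python, from station import sensors, optics, workorder, arm gives the robot as it stands.
- The arm moves only by the shell command python3 -m pendant 'ROWS' [FORCE]. ROWS is a JSON object of lists of equal length, an entry for each row: "twist": the turn, a rotation vector about the tool's x, y, z in degrees, a list of three; "linear": the shift along the tool's x, y, z in cm, a list of three; "gripper": the gripper's target within -1 to 1 (fully open at 1, half-way at 0, shut at -1). A call has 1 to 8 rows; each row is the pose to reach, as a shift and turn from the pose commanded when the call began, along the tool's axes at that moment; what a row does not reach only later rows make up. A row lasts 1/8 s, in which the tool goes at most 62.5 mm and 10.7 degrees, less where a joint would pass 70% of its speed; a pose out of reach is approached as far as the arm can. A call with a gripper value outside its range is refused whole. The fingers move at their own pace and stop on an object; FORCE is the grip in N (left out, the last holds). Time passes only in rows, so rows that repeat a pose let the fingers close. It gives the time, the measured TCP pose, the force and the opening at its end, in the units of the state.
- sensors.observe(): the state, without advancing time (a new reading comes with each control period).
- optics.grab_frame(name): name is "scene" or "side" or "wrist"; returns a dict with "color" (400x640x3 uint8, blue, green, red), "z_map" (400x640 float32, mm along the optical axis (not along the pixel's ray), 0 where there is no reading), "camera_matrix" (3x3 intrinsics, pixels), "k1" (the pictures are not rectified: a ray, as slopes to the right and down, at radius r is drawn at 1 + k1 r^2 times it, then the intrinsics apply), "rvec" (rotation vector, rad) and "tvec" (3), from world to camera coordinates, as OpenCV has them. Camera axes: x right, y down, z forward; pixel columns grow to the right and rows downward; lengths in mm; the calibration is good to about 2 mm. A picture is of the moment at which its call begins.
- workorder.finish_job(): hands the job in, once; it reports no verdict.
Trained networks look in the newest picture that a camera, given by its name, has taken for a name from the list of things; names that differ only in an ending like _2 or _b are one class to them, and where a whole thing is asked for, a point or a joint stands for the part that bears it (a point fixed in the world has none). Each returns a list of dicts, best first, with "score" (0 to 1); they miss things now and then, are a little off and sometimes report something else, mostly with a low value. They report only what shows in the picture. A call takes as long as a camera call.
- optics.silhouettes(camera, name): "region" (400x640 bool, what is visible of it) and "extent" ([left, top, right, bottom] in pixels, round what is visible of it).
The state is a dict: "time_s": time; "joints": joint angles; "dq": joint speeds; "joint_efforts": joint torques, N m; "tool_pos": TCP position; "orientation": TCP orientation; "wrist_force": force on the tool from outside, world axes, zero at the start; "ft_torque": the same for the moment, N m; "opening": finger opening in mm.
Only numpy, scipy, OpenCV 4.12 (cv2) and the standard library are available. Lean on these libraries where they do the work, as an engineer would, in place of code of your own. Each camera call takes 0.05 s, during which the arm holds its last target.

## Task

Set up the bottle-labelling jig: slide its loose slotted fence along the plate until the pointer on the fence's front end is in line with the dark line on the index clip. Then tighten both wing nuts clockwise as far as they go, keeping the fence on its line. Leave the bottles and the tape roll beside the jig where they are.

Things in the scene. Friction and masses are not known exactly. Their poses are not given: they have to be found in the camera images.
- jig: The jig, fixed to the bench: an aluminium plate 170 (x) x 350 (y) mm whose top is 12 mm above the bench, with a fixed end stop across its +y end (inner face at y = +154 mm, top 48 mm above the bench). Origin at the centre of the underside, on the bench. The fence slides along the jig's y axis; the jig's x points away from the robot. Its pose differs between starts (yaw up to 0.3 rad either way).
- fence (a joint): The grey fence, a slotted L-bracket. Value: its travel in m along the jig's +y, 0 to 0.08 (ends of the slots); the upright's middle plane is at jig y = value. It slides with about 2.5 N of friction and stays where it is left; tightening the nuts does not shift it, but do not knock it after setting. It starts at 0 to 0.02 and always has to go in +y.
- fence_top (a point): Middle of the top edge of the fence's upright, 72 mm above the bench. The upright is a plate 130 mm long (jig x), 10 mm thick (jig y) and 60 mm high, that can be pinched across its thickness. The flat foot (130 mm wide, top 17 mm above the bench) reaches 163 mm from it toward -y, under the nuts. Axes as the jig's.
- pointer_tip (a point): Tip of the small pointed tab on the fence's front (-x) end, at jig x = -72 mm, in the middle plane of the upright, 17 mm above the bench.
- index_clip: The grey plastic index clip over the front (-x) edge of the plate, 14 (x) x 18 (y) mm, top 15 mm above the bench, fixed where it is; its place along the edge differs between starts. Origin in the middle of its underside on the plate's top; axes as the jig's.
- clip_line (a point): Middle of the thin dark line across the top of the index clip; the line runs along the jig's x. The fence is set when pointer_tip has the same jig y as this point.
- nut_near (a joint): Turn of the black wing nut nearer the robot (jig x = -45, y = -65 mm), in rad: starts loose at 0 to 0.25 and grows clockwise seen from above, up to a hard stop at 1.4 (tight). It turns with about 0.06 N m of friction, stays where it is left and neither rises nor sinks.
- nut_near_wing (a point): Grip point on the axis of the near wing nut, 58 mm above the bench, level with the top of its wings. The wings form one upright blade 42 mm long (this point's x axis), 10 mm thick (its y axis) and 30 mm high (28 to 58 mm above the bench): pinch across y. The point turns with the nut; at joint value q its x axis stands 0.7 - q rad counter-clockwise from the jig's x axis.
- nut_far (a joint): As nut_near, for the wing nut farther from the robot (jig x = +45, y = -65 mm).
- nut_far_wing (a point): As nut_near_wing, for the far wing nut.
- bottle_small: Bystander: pale reagent bottle with a blue cap, 52 mm across, 86 mm high, standing behind the jig. Origin at the centre of its base.
- bottle_big: Bystander: amber reagent bottle with a black cap, 64 mm across, 103 mm high, standing behind the jig. Origin at the centre of its base.
- tape: Bystander: roll of label tape lying flat to the right of the jig, 73 mm across, 19 mm high. Origin at the centre of its underside. Beyond it stands a tall fixed machine (x above about 0.42 m, y below -0.33 m): swing in past it with the arm drawn in.

How it is judged (in metres and radians):
On the way, in this order (a step that is already met when the one before it is completed fails the run):
1. the fence's pointer is in line with the clip's line (within 4 mm) while both wing nuts are still loose (below 0.6 rad) (y of pointer_tip in the frame of clip_line between -0.004 and 0.004 m and value of joint each of nut_near, nut_far below 0.6 rad), for 0.2 s.
2. both wing nuts are tight (beyond 1.2 rad of 1.4) with the fence in line (y of pointer_tip in the frame of clip_line between -0.004 and 0.004 m and value of joint each of nut_near, nut_far above 1.2 rad), for 0.2 s.
At the end, for the whole second after the job is handed in: The fence's pointer is within 4 mm of the index clip's line along the slide and at rest, and both wing nuts are turned to their stops (beyond 1.2 of 1.4 rad) (all of step 2 and velocity of joint fence between -0.01 and 0.01 m/s); the robot touches nothing.
It fails at once if the small bottle is shifted more than 20 mm or tipped over (distance of bottle_small from where it was at the start of the episode above 0.02 m or angle between bottle_small's own z axis and vertical above 0.4 rad).
It fails at once if the large bottle is shifted more than 20 mm or tipped over (distance of bottle_big from where it was at the start of the episode above 0.02 m or angle between bottle_big's own z axis and vertical above 0.4 rad).
It fails at once if the tape roll is shifted more than 20 mm or tipped over (distance of tape from where it was at the start of the episode above 0.02 m or angle between tape's own z axis and vertical above 0.4 rad).
It also fails if it takes over 64 s, if anything falls off the work surface, if the arm or the gripper's body presses on something with over 40 N, if the wrist force passes 120 N, or if a joint passes its speed limit or range.

## Working session

There is one attempt and no reset: what is moved stays moved. The work goes in short steps, Python scripts to look and compute and a shell command to move; the robot and the scene stay as the last step left them, time stands still between calls to the robot, and variables do not carry over. Pictures are saved under pics/ and viewed, and the job is handed in when it is done.

```bash
ls; mkdir -p pics
python3 - <<'E'
from station import sensors, optics, workorder, arm
import cv2,numpy as np
print(sensors.observe()); print([a for a in dir(arm) if a[0]!='_'])
for n in ["scene","side"]:
    f=optics.grab_frame(n); cv2.imwrite(f"pics/{n}0.png",f["color"]); print(n,f["camera_matrix"],f["k1"],f["rvec"],f["tvec"])
E
```

```text
pics
{'time_s': 0.0, 'joints': array([-1.20398208e+00,  3.20272890e-01,  1.56568111e+00,  1.26897567e-05,
        1.25737430e+00, -2.00011262e-02]), 'dq': array([0.00077452, 0.00101144, 0.000154  , 0.00051854, 0.00149141,
       0.00027282]), 'joint_efforts': array([ 5.46638094e-04, -4.15524244e+01, -2.34159350e+01,  1.29768409e-04,
        8.14966072e-03,  7.25514582e-06]), 'tool_pos': array([ 216.74759668, -532.07314647,  230.49235772]), 'orientation': array([ 0.39493244,  0.58727838, -0.39422038,  0.58627874]), 'wrist_force': array([ 1.25215624, -0.53473432, -0.41739327]), 'ft_torque': array([-0.02141387, -0.02942273, -0.01791781]), 'opening': 85.0163865732024}
['Unreachable', 'hold_point_z']
scene [[453.84797309   0.         324.66093033]
 [  0.         453.84797309 205.79658761]
 [  0.           0.           1.        ]] 0.04107873080395689 [ 1.42557609 -2.24990894  0.77585738] [307.84234478 471.57075818 719.27735237]
side [[476.4970585    0.         324.19449033]
 [  0.         476.4970585  205.08504968]
 [  0.           0.           1.        ]] 0.023971422991747534 [ 2.56721135 -0.32865457  0.10925257] [-595.32114386  184.95243376  881.73518183]
```

View pics/scene0.png

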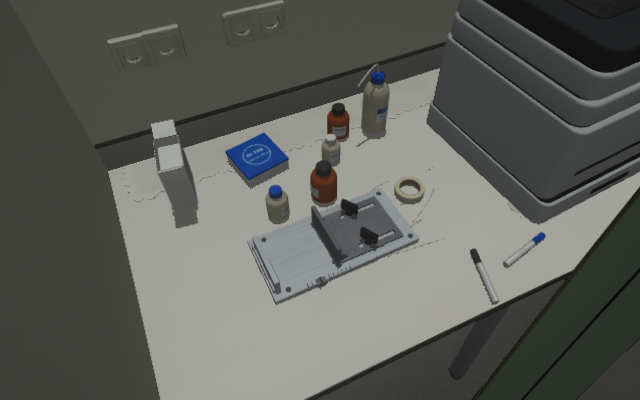

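View pics/side0.png

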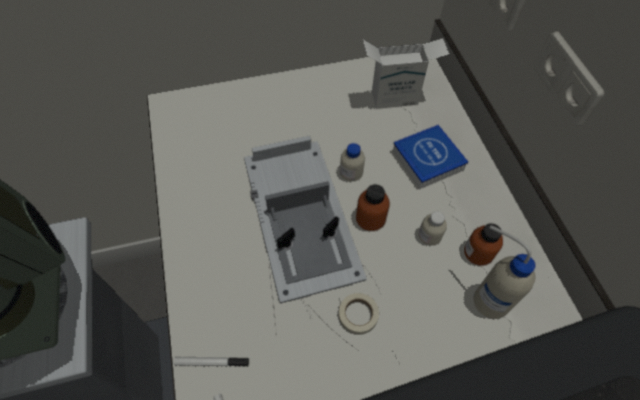

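The scene view shows the jig at about (333,243), with the fence upright at (325,235), the nuts at (348,207) and (370,236), and the clip at about (321,281). The side view shows the jig at (303,218) and the nuts at (286,238) and (331,228). Next I'll build measuring helpers.

```bash
cat > h.py <<'E'
from station import sensors, optics, workorder, arm
import cv2,numpy as np
from scipy.spatial.transform import Rotation as R
def cam(f):
    Rm=cv2.Rodrigues(np.array(f["rvec"],float))[0]; t=np.array(f["tvec"],float).ravel(); return Rm,t
def dist(f): return np.array([f["k1"],0,0,0,0.])
def proj(f,P): return cv2.projectPoints(np.asarray(P,float).reshape(-1,1,3),np.array(f["rvec"],float),np.array(f["tvec"],float),np.array(f["camera_matrix"]),dist(f))[0].reshape(-1,2)
def rays(f,uv):
    n=cv2.undistortPoints(np.asarray(uv,float).reshape(-1,1,2),np.array(f["camera_matrix"]),dist(f)).reshape(-1,2)
    return np.c_[n,np.ones(len(n))]
def plane(f,uv,z):
    Rm,t=cam(f); d=rays(f,uv)@Rm; c=-Rm.T@t
    return c+d*((z-c[2])/d[:,2])[:,None]
def cloud(f,mask):
    v,u=np.nonzero(mask&(f["z_map"]>0)); Rm,t=cam(f)
    X=rays(f,np.c_[u,v])*f["z_map"][v,u][:,None]
    return (X-t)@Rm, np.c_[u,v]
E
python3 - <<'E'
from h import *
import pickle
for n in ["scene","side"]:
    f=optics.grab_frame(n); out={}
    for k in ["jig","fence","index_clip","nut_near","nut_far","bottle_small","bottle_big","tape"]:
        s=optics.silhouettes(n,k); out[k]=s
        for d in s[:3]:
            P,_=cloud(f,d["region"]); m=np.median(P,0).round(1) if len(P) else None
            print(n,k,round(d["score"],2),np.round(d["extent"]),d["region"].sum(),m, P[:,2].min().round() if len(P) else '',P[:,2].max().round() if len(P) else '')
    pickle.dump((f,out),open(n+"0.pkl","wb"))
    c=f["color"]
    u0,v0,w,h={"scene":(235,180,200,130),"side":(230,125,150,185)}[n]
    cv2.imwrite(f"pics/{n}_z.png",cv2.resize(c[v0:v0+h,u0:u0+w],None,fx=3.2 if n=="side" else 4,fy=3.2 if n=="side" else 4,interpolation=cv2.INTER_CUBIC))
E
```

```text
scene jig 0.57 [245. 189. 418. 306.] 10039 [564.   72.8  14.6] -2.0 77.0
scene fence 0.64 [311. 195. 400. 264.] 3111 [572.3   8.9  18.8] 3.0 77.0
scene index_clip 0.59 [316. 274. 326. 288.] 89 [489.5 121.2  15.1] -2.0 20.0
scene index_clip 0.53 [393. 174. 422. 201.] 570 [ 629.4 -180.6   18. ] -2.0 25.0
scene nut_near 0.62 [361. 226. 381. 246.] 218 [528.3 -11.9  48.4] 18.0 62.0
scene nut_far 0.62 [340. 196. 357. 218.] 238 [618.3  -9.6  44.2] -0.0 62.0
scene nut_far 0.54 [314. 196. 402. 265.] 2964 [571.1   9.4  18.9] 11.0 77.0
scene bottle_small 0.56 [268. 186. 290. 221.] 647 [693.7 135.1  58.6] -0.0 91.0
scene bottle_big 0.75 [309. 160. 336. 205.] 934 [697.   17.6  67.7] 3.0 108.0
scene tape 0.89 [394. 174. 421. 203.] 539 [ 625.4 -180.8   18.2] -2.0 25.0
side jig 0.97 [246. 137. 369. 304.] 12788 [575.9  27.5  13.7] -5.0 76.0
side jig 0.57 [323. 217. 338. 238.] 233 [623.8 -20.9  47. ] 10.0 59.0
side fence 0.71 [263. 181. 352. 286.] 5135 [578.6   9.   16.5] 7.0 76.0
side index_clip 0.6 [267. 181. 352. 284.] 5203 [578.9   8.2  16.5] 7.0 76.0
side index_clip 0.43 [354. 184. 389. 233.] 1215 [709.   -8.9  70.7] -4.0 105.0
side index_clip 0.4 [322. 216. 342. 238.] 228 [624.1 -20.7  49.3] 13.0 59.0
side nut_near 0.77 [277. 226. 295. 250.] 242 [534.7 -22.3  44.8] 15.0 60.0
side nut_far 0.72 [321. 218. 340. 239.] 208 [624.1 -20.5  50.2] 13.0 59.0
side nut_far 0.15 [279. 229. 294. 248.] 256 [535.1 -21.9  45.9] 15.0 60.0
side bottle_small 0.9 [340. 145. 365. 182.] 752 [705.3 115.8  56.2] -2.0 89.0
side bottle_big 0.61 [353. 185. 390. 233.] 1236 [708.9  -8.5  70.7] -5.0 105.0
side tape 0.92 [339. 295. 380. 330.] 794 [ 629.8 -186.7   17.3] -3.0 22.0
```

View pics/scene_z.png

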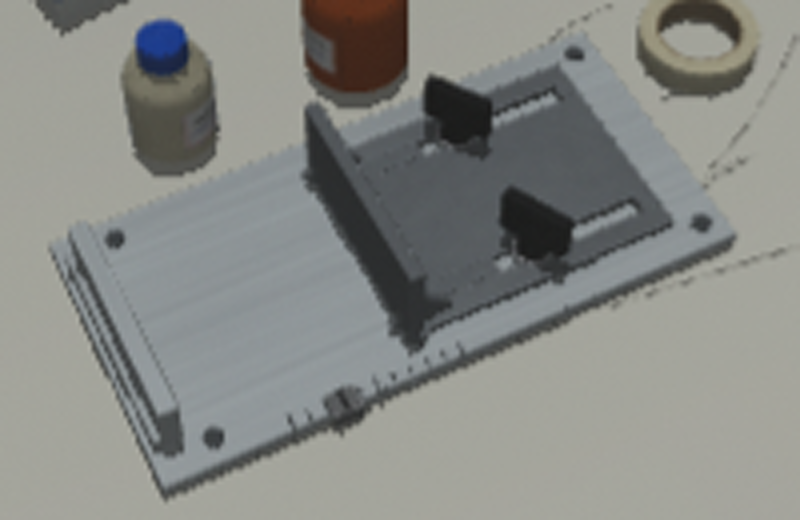

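View pics/side_z.png

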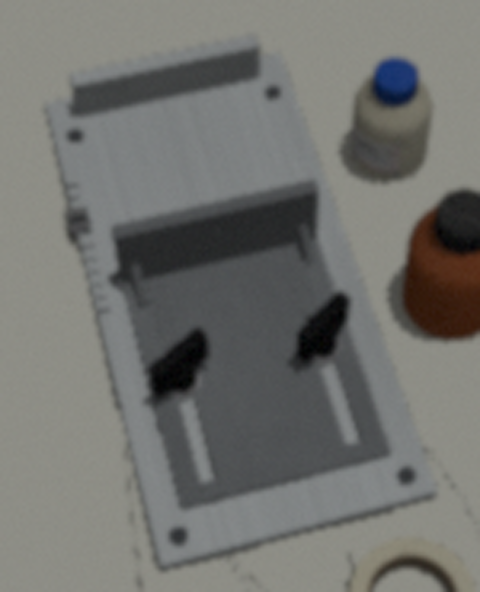

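```bash
cat > fit.py <<'E'
from h import *
import pickle
from scipy.optimize import least_squares
J=np.array([[-85,175],[85,175],[85,-175],[-85,-175]],float)
S={"scene":(np.array([[165,487],[52,247],[583,37],[735,236]]),4,(235,180)),
   "side":(np.array([[47,105],[283,62],[435,493],[160,564]]),3.2,(230,125))}
fs={}
for n in S:
    f,_=pickle.load(open(n+"0.pkl","rb")); fs[n]=f
    c,s,o=S[n]; uv=(c+.5)/s-.5+np.array(o); P=plane(f,uv,12)[:,:2]
    def r(p): 
        c,s=np.cos(p[2]),np.sin(p[2]); return (J@np.array([[c,s],[-s,c]])+p[:2]-P).ravel()
    q=least_squares(r,[570,50,0]).x
    print(n,q.round(4),r(q).round(1))
    c,s=np.cos(q[2]),np.sin(q[2]); M=np.array([[c,-s],[s,c]])
    for nm,px,z in ([("clip",(343,402),15),("ptr",(415,345),17)] if n=="scene" else [("clip",(78,222),15),("ptr",(113,278),17)]):
        uv=(np.array(px)+.5)/S[n][1]-.5+np.array(o)
        print(nm,((plane(f,[uv],z)[0,:2]-q[:2])@M).round(1))
    d=pickle.load(open(n+"0.pkl","rb"))[1]
    for k in ["nut_near","nut_far"]:
        P,_=cloud(f,d[k][0]["region"]); P=P[(P[:,2]>30)&(P[:,2]<62)]
        L=(P[:,:2]-q[:2])@M; w,v=np.linalg.eigh(np.cov(L.T)); a=np.arctan2(v[1,1],v[0,1]); a=(a+np.pi/2)%np.pi-np.pi/2
        print(k,L.mean(0).round(1),np.sqrt(w).round(1),"ang",a.round(3),"q",(0.7-a).round(3))
    P,_=cloud(f,d["fence"][0]["region"]); L=(P[:,:2]-q[:2])@M; m=P[:,2]>35; print("fence upright",np.median(L[m],0).round(1),L[m].min(0).round(1),L[m].max(0).round(1)); m=P[:,2]>68;print(" top",np.median(L[m],0).round(1),m.sum())
E
python3 fit.py
```

```text
scene [5.735759e+02 5.146970e+01 2.060000e-02] [-2.4  2.4  1.9  1.8  2.4 -2.4 -1.9 -1.7]
clip [-80.9  70.5]
ptr [-68.2  21.3]
nut_near [-45.3 -63.2] [ 2.9 11.7] ang 0.521 q 0.179
nut_far [ 43.9 -63.4] [ 2.8 11.8] ang 0.617 q 0.083
fence upright [-6.6 21.6] [-63.6 -77.2] [66.9 23.5]
 top [-2.9 18.5] 248
side [5.778126e+02 4.684590e+01 1.450000e-02] [-0.6  1.2  1.9  6.9  1.  -3.9 -2.3 -4.2]
clip [-82.6  71.2]
ptr [-69.4  21.9]
nut_near [-45.  -66.9] [ 2.5 11.6] ang 0.479 q 0.221
nut_far [ 44.7 -65.7] [ 3.  11.6] ang 0.565 q 0.135
fence upright [-3.  16.2] [-64.7 -68.9] [62.9 25.7]
 top [-6.8 19. ] 273
```

```bash
cat >> h.py <<'E'
def state():
    s=sensors.observe(); return s,R.from_quat(s["orientation"]),np.array(s["tool_pos"])
def go(pos,rot=None):
    s,r,p=state(); l=r.inv().apply(np.array(pos,float)-p)/10
    w=np.degrees((r.inv()*rot).as_rotvec()) if rot is not None else np.zeros(3)
    print("linear",l.round(2),"twist",w.round(1),"rows>=",max(np.linalg.norm(l)/6.25,np.linalg.norm(w)/10.7).round(1))
def down(yaw): # tool down, jaw axis (tool z) at world yaw
    z=np.array([np.cos(yaw),np.sin(yaw),0]);x=np.array([0,0,-1.]);return R.from_matrix(np.c_[x,np.cross(z,x),z])
E
python3 - <<'E'
from h import *
s,r,p=state(); print(r.as_matrix().round(3)); z=r.as_matrix()[:,2]; print("jaw yaw",np.arctan2(z[1],z[0]))
f=optics.grab_frame("wrist"); Rm,t=cam(f); c=-Rm.T@t; print("cam in tool mm",r.inv().apply(c-p).round(1),"axes in tool",r.inv().apply(Rm).round(2),f["camera_matrix"][0,0])
for y in (np.pi/2,-np.pi/2): go([470,120,300],down(y+.018))
E
```

```text
[[ 0.     0.926  0.377]
 [-0.     0.377 -0.926]
 [-1.    -0.     0.   ]]
jaw yaw -1.1839818272278284
cam in tool mm [-141.7   66.1   -0.6] axes in tool [[ 0.   -0.    1.  ]
 [-0.26 -0.97 -0.  ]
 [ 0.97 -0.26 -0.  ]] 283.5117261379447
linear [ -6.87  48.06 -50.88] twist [-158.9    0.     0. ] rows>= 14.8
linear [ -6.87  48.06 -50.88] twist [21.1  0.  -0. ] rows>= 11.3
```

Run:
```python
from h import *
go([480,40,200],down(np.pi/2+.018))
```

```text
linear [  3.13  45.96 -43.1 ] twist [-158.9    0.     0. ] rows>= 14.8
```

```bash
python3 -m pendant '{"linear":[[0,5.7,-5.4],[0,11.4,-10.8],[0,17.1,-16.2],[0,22.8,-21.6],[0,27,-26],[0,31,-30],[0,36,-34],[0,41,-38]],"twist":[[-10,0,0],[-20,0,0],[-30,0,0],[-40,0,0],[-50,0,0],[-60,0,0],[-70,0,0],[-80,0,0]],"gripper":[1,1,1,1,1,1,1,1]}'
python3 - <<'E'
from h import *
go([575,68,150],down(np.pi/2+.018))
E
```

```text
time_s: 2.05
tool_pos: [426.3, -76.5, 231.8]
orientation: [-0.077, 0.702, 0.077, 0.703]
wrist_force: [1.5, -0.8, -0.1]
opening: 85.4
linear [ 8.19 10.9  17.64] twist [-78.5   0.    0.1] rows>= 7.3
```

```bash
python3 -m pendant '{"linear":[[0,1.4,2.2],[0,2.8,4.4],[1,4.2,6.6],[2,5.6,8.8],[4,7,11],[6,8.4,13.4],[8.1,9.8,16],[8.1,10.9,17.6]],"twist":[[-10,0,0],[-20,0,0],[-30,0,0],[-40,0,0],[-50,0,0],[-60,0,0],[-70,0,0],[-78.5,0,0]],"gripper":[1,1,1,1,1,1,1,1]}'
python3 - <<'E'
from h import *
import pickle
f=optics.grab_frame("wrist"); s,r,p=state(); print(p,s["joints"]); pickle.dump((f,p,r.as_quat()),open("w1.pkl","wb"))
cv2.imwrite("pics/w1.png",f["color"]); go([575,68,150],down(np.pi/2+.018))
E
```

```text
time_s: 3.05
tool_pos: [574.6, 66.0, 148.3]
orientation: [-0.503, 0.497, 0.505, 0.495]
wrist_force: [-0.8, 0.2, 0.4]
opening: 85.3
[576.78923189  67.46988534 149.20425462] [ 9.60453249e-02  3.90527138e-01  1.67463572e+00  1.23584445e-03
  1.07579704e+00 -1.49574221e+00]
linear [-0.08  0.18  0.06] twist [0.1 0.1 0. ] rows>= 0.0
```

View pics/w1.png

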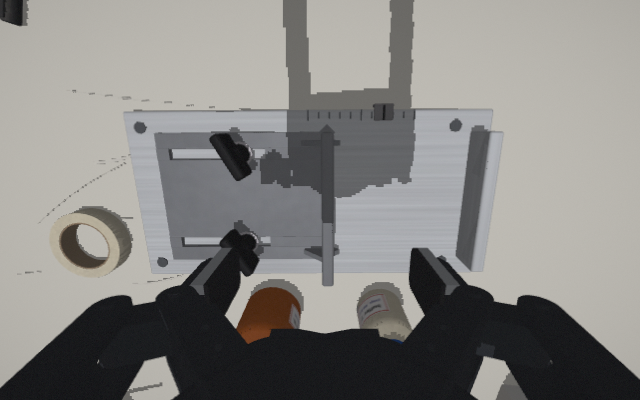

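The wrist view shows the whole jig: pointer at about (327,127), clip at about (384,112), nuts at (231,157) and (240,250), and the fence upright along column 327. I'll zoom in on the clip and pointer.

Run:
```python
from h import *
f=optics.grab_frame("wrist")
cv2.imwrite("pics/w2z.png",cv2.resize(f["color"][95:155,310:410],None,fx=8,fy=8,interpolation=cv2.INTER_CUBIC))
import pickle; s,r,p=state(); pickle.dump((f,p,r.as_quat()),open("w2.pkl","wb"));print(p)
c=f["color"]; cv2.imwrite("pics/w2c.png",cv2.resize(c[95:285,110:510],None,fx=2,fy=2,interpolation=cv2.INTER_CUBIC))
```

```text
[575.82318072  66.40944551 149.68617151]
```

View pics/w2z.png

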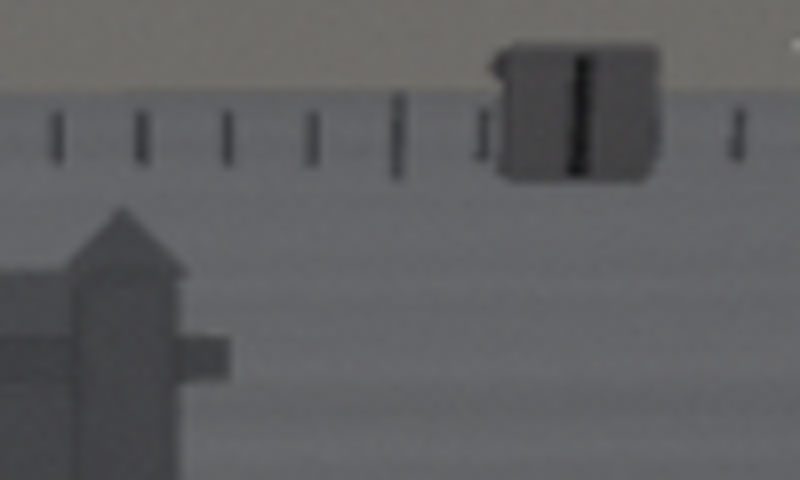

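View pics/w2c.png

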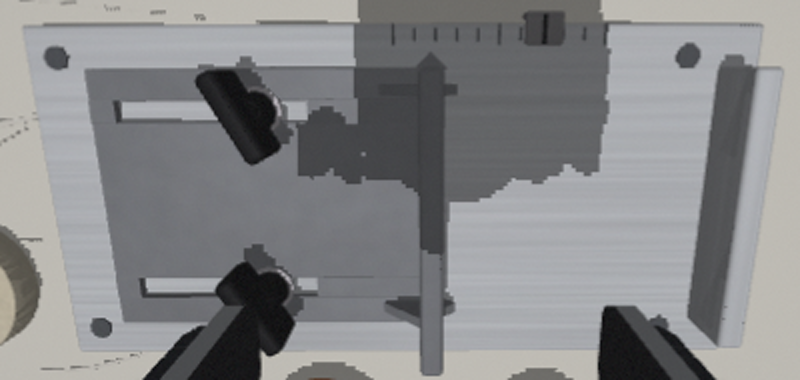

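```bash
cat > wf.py <<'E'
from h import *
import pickle
from scipy.optimize import least_squares
f,p,q=pickle.load(open("w2.pkl","rb"))
J=np.array([[-85,175],[85,175],[85,-175],[-85,-175]],float)
c=np.array([[763,26],[743,347],[80,350],[23,27]]); uv=(c+.5)/2-.5+[110,95]; P=plane(f,uv,12)[:,:2]; print(P.round(1))
def r(p):
    c,s=np.cos(p[2]),np.sin(p[2]); return (J@np.array([[c,s],[-s,c]])+p[:2]-P).ravel()
q=least_squares(r,[570,50,0]).x; print(q.round(4),r(q).round(1))
c,s=np.cos(q[2]),np.sin(q[2]); M=np.array([[c,-s],[s,c]])
for nm,px,z in [("ptr",(122,207),17),("line",(581,115),15)]:
    uv=(np.array(px)+.5)/8-.5+[310,95]; W=plane(f,[uv],z)[0]; print(nm,W.round(1),((W[:2]-q[:2])@M).round(1))
for nm,px,z in [("top far end",(432,374),72)]:
    uv=(np.array(px)+.5)/2-.5+[110,95]; W=plane(f,[uv],z)[0]; print(nm,W.round(1),((W[:2]-q[:2])@M).round(1))
E
python3 wf.py
```

```text
[[ 489.   222.9]
 [ 654.5  240.9]
 [ 663.3 -120.1]
 [ 496.4 -123.3]]
[5.75794e+02 5.51177e+01 3.05000e-02] [-3.5  4.6  0.9 -8.3  2.8  2.9 -0.2  0.9]
ptr [503.8  67.3  17. ] [-71.5  14.4]
line [492.5 120.2  15. ] [-81.3  67.6]
top far end [638.8  70.8  72. ] [63.5 13.7]
```

```bash
python3 - <<'E'
from h import *
go([577,69,42],down(np.pi/2+.02))
E
python3 -m pendant '{"linear":[[5,0.15,0.2],[8,0.15,0.2],[10.7,0.15,0.2],[10.7,0.15,0.2],[10.7,0.15,0.2],[10.7,0.15,0.2],[10.7,0.15,0.2],[10.7,0.15,0.2]],"twist":[[0,0,0],[0,0,0],[0,0,0],[0,0,0],[0,0,0],[0,0,0],[0,0,0],[0,0,0]],"gripper":[1,1,1,-1,-1,-1,-1,-1]}' 25
python3 -m pendant '{"linear":[[0,0,0],[0,0,0],[0,0,0],[0,0,0]],"twist":[[0,0,0],[0,0,0],[0,0,0],[0,0,0]],"gripper":[-1,-1,-1,-1]}'
cat > look.py <<'E'
from h import *
import sys,pickle
n=sys.argv[1]
f=optics.grab_frame("wrist"); s,r,p=state(); print(p.round(1),s["wrist_force"].round(1),s["opening"])
pickle.dump((f,p,r.as_quat()),open(n+".pkl","wb")); cv2.imwrite(f"pics/{n}.png",f["color"])
E
python3 look.py w3
```

```text
linear [10.77 -0.12  0.26] twist [-0.4  0.   0. ] rows>= 1.7
time_s: 4.15
tool_pos: [573.8, 67.3, 44.4]
orientation: [0.504, -0.496, -0.503, -0.497]
wrist_force: [-0.4, -0.4, 5.4]
opening: 9.8
time_s: 4.65
tool_pos: [573.8, 67.3, 44.4]
orientation: [0.504, -0.496, -0.503, -0.497]
wrist_force: [-1.4, -0.0, 5.7]
opening: 9.9
[573.8  67.3  44.4] [-1.2  0.1  6.2] 9.708459127124799
```

View pics/w3.png

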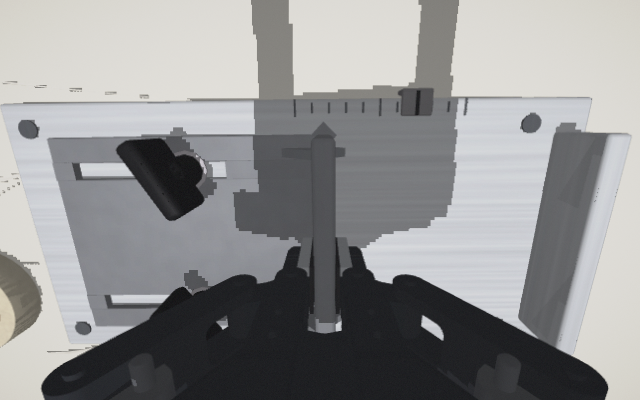

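The fence is pinched (opening 9.8 mm). The pointer is near (322,124) and the clip line near (417,102).

```bash
cat > ptr.py <<'E'
from h import *
import sys,pickle
n=sys.argv[1]; u0,v0,w,h=map(int,sys.argv[2:6])
f,_,_=pickle.load(open(n+".pkl","rb"))
g=f["color"][v0:v0+h,u0:u0+w]; g=cv2.resize(cv2.convertScaleAbs(g,alpha=1.6),None,fx=6,fy=6,interpolation=cv2.INTER_CUBIC); cv2.imwrite(f"pics/{n}_z.png",g)
E
cat > d.py <<'E'
from h import *
import sys,pickle
n=sys.argv[1]; u0,v0=map(int,sys.argv[2:4]); a=list(map(float,sys.argv[4:8]))
f,_,_=pickle.load(open(n+".pkl","rb"))
W=[plane(f,[(np.array(px)+.5)/6-.5+[u0,v0]],z)[0] for px,z in ((a[:2],17),(a[2:],15))]
d=W[1]-W[0]; print(W[0].round(1),W[1].round(1),"jig dy",(-np.sin(.02)*d[0]+np.cos(.02)*d[1]).round(2),"dx",d[0].round(1))
E
python3 ptr.py w3 310 80 130 60
```

```text
(no output)
```

View pics/w3_z.png

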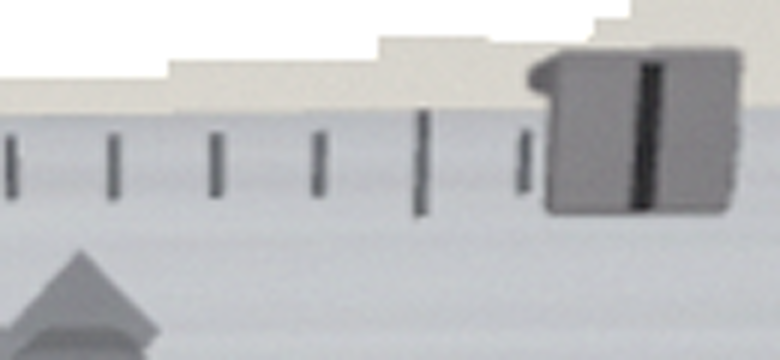

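```bash
python3 d.py w3 310 80 81 250 646 137
python3 - <<'E'
from h import *
s,r,p=state()
d=np.array([-np.sin(.02),np.cos(.02),0]); print(r.inv().apply(d).round(3))
E
```

```text
[503.8  66.4  17. ] [492.7 120.   15. ] jig dy 53.77 dx -11.0
[-0.     0.008  1.   ]
```

```bash
python3 -m pendant '{"linear":[[0,0,0.8],[0,0,1.6],[0,0,2.4],[0,0.03,3.2],[0,0.04,4.0],[0,0.04,4.6],[0,0.04,5.0],[0,0.04,5.0]],"twist":[[0,0,0],[0,0,0],[0,0,0],[0,0,0],[0,0,0],[0,0,0],[0,0,0],[0,0,0]],"gripper":[-1,-1,-1,-1,-1,-1,-1,-1]}'
python3 look.py w4; python3 ptr.py w4 280 80 130 60
```

```text
time_s: 5.7
tool_pos: [572.6, 117.3, 44.4]
orientation: [0.504, -0.497, -0.503, -0.497]
wrist_force: [-0.8, 0.4, 6.3]
opening: 9.5
[572.6 117.3  44.4] [-1.8 -0.   6.9] 9.372837450187818
```

View pics/w4_z.png

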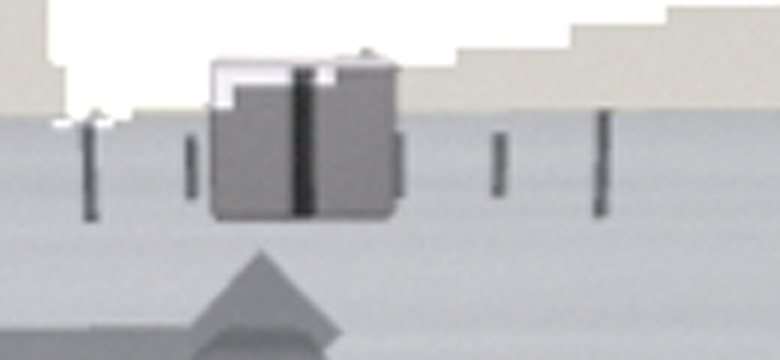

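```bash
python3 d.py w4 280 80 261 251 303 140;python3 d.py w4 280 80 261 251 303 210
```

```text
[502.7 116.4  17. ] [492.5 120.2  15. ] jig dy 4.07 dx -10.2
[502.7 116.4  17. ] [498.8 120.3  15. ] jig dy 4.06 dx -3.9
```

```bash
python3 -m pendant '{"linear":[[0,0,0.2],[0,0,0.4],[0,0,0.4],[0,0,0.4]],"twist":[[0,0,0],[0,0,0],[0,0,0],[0,0,0]],"gripper":[-1,-1,-1,-1]}'
python3 look.py w5; python3 ptr.py w5 280 80 130 60
```

```text
time_s: 6.25
tool_pos: [572.6, 120.9, 44.4]
orientation: [0.504, -0.497, -0.503, -0.497]
wrist_force: [-0.8, -1.5, 6.2]
opening: 9.5
[572.5 120.9  44.4] [-2.2 -2.   7.1] 9.429047397773553
```

View pics/w5_z.png

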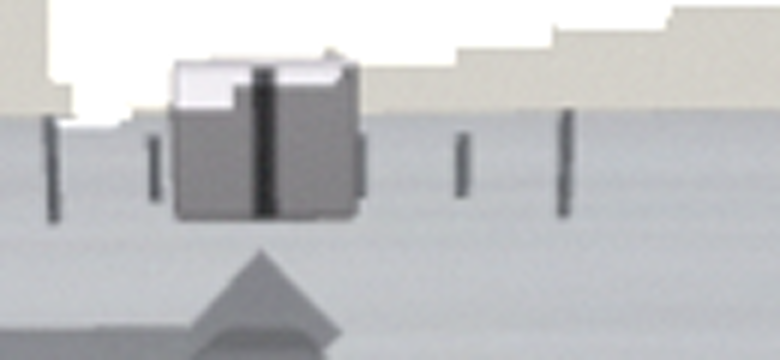

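```bash
python3 d.py w5 280 80 261 250 264 140; python3 -m pendant '{"linear":[[0,0,0],[0,0,0],[0,0,0],[0,0,0],[-4,0,0],[-8,0,0],[-10,0,-6],[-10,0,-12]],"twist":[[0,0,0],[0,0,0],[0,0,0],[0,0,0],[0,0,0],[0,0,0],[0,0,0],[0,0,0]],"gripper":[0.3,0.3,0.3,0.3,0.3,0.3,0.3,0.3]}'
python3 -m pendant '{"linear":[[0,0,-4],[0,0,-4],[0,0,-4]],"twist":[[0,0,0],[0,0,0],[0,0,0]],"gripper":[0.3,0.3,0.3]}'
python3 look.py w6
```

```text
[502.5 120.   17. ] [492.4 120.1  15. ] jig dy 0.36 dx -10.1
time_s: 7.3
tool_pos: [574.9, 0.5, 145.5]
orientation: [0.505, -0.495, -0.502, -0.498]
wrist_force: [0.5, -1.1, -0.8]
opening: 55.3
time_s: 7.68
tool_pos: [573.9, -38.3, 143.2]
orientation: [-0.503, 0.497, 0.503, 0.497]
wrist_force: [0.0, 0.2, 1.0]
opening: 56.0
[574.  -37.9 143.2] [ 0.8 -0.6 -0.7] 55.81832032822035
```

View pics/w6.png

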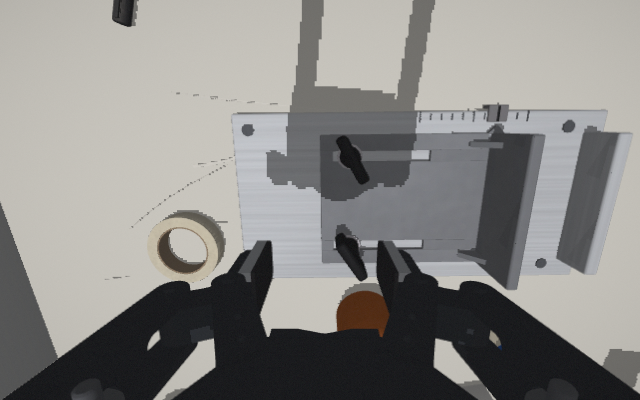

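The fence is released with its pointer by the clip at (497,113). The nuts' blades are at (352,160) and (351,255).

```bash
python3 ptr.py w6 470 90 70 60
cat > nut.py <<'E'
from h import *
import sys,pickle
n=sys.argv[1]; f,_,_=pickle.load(open(n+".pkl","rb"))
for k in ["nut_near","nut_far"]:
    for d in optics.silhouettes("wrist",k)[:2]:
        P,uv=cloud(f,d["region"]); m=(P[:,2]>50)&(P[:,2]<66)
        if m.sum()<20: print(k,d["score"],"few",m.sum()); continue
        # blade top: intersect pixels with z=58
        W=plane(f,uv[m],58)[:,:2]
        (c,wh,a)=cv2.minAreaRect(W.astype(np.float32)); b=cv2.boxPoints((c,wh,a)); e=[b[1]-b[0],b[2]-b[1]]; e=max(e,key=np.linalg.norm); an=np.arctan2(e[1],e[0]); an=(an+np.pi/2)%np.pi-np.pi/2
        w,v=np.linalg.eigh(np.cov(W.T)); a2=np.arctan2(v[1,1],v[0,1]); a2=(a2+np.pi/2)%np.pi-np.pi/2
        print(k,round(d["score"],2),np.round(d["extent"]),"n",m.sum(),"mean",W.mean(0).round(1),"rect c",np.round(c,1),np.round(wh,1),"yaw",an.round(3),a2.round(3),"zmed",np.median(P[m,2]).round(1),"q",(0.7-(a2-.018)).round(2))
E
python3 nut.py w6
python3 - <<'E'
import numpy as np
for cx,cy in ((577,50),(577.7,51.6)):
  for x in (-45,45): print(cx+x*np.cos(.02)+65*np.sin(.02), cy+x*np.sin(.02)-65)
E
```

```text
nut_near 0.83 [338. 132. 371. 188.] n 623 mean [531.6 -15.4] rect c [532.2 -15. ] [41.1  9.8] yaw 0.532 0.528 zmed 56.2 q 0.19
nut_far 0.84 [337. 232. 369. 280.] n 488 mean [618.9 -13.7] rect c [619.4 -13.2] [42.  10.5] yaw 0.602 0.59 zmed 56.1 q 0.13
nut_far 0.63 [233. 110. 630. 292.] n 3054 mean [569.6  68.2] rect c [574.9  47.7] [153.3 133. ] yaw 1.559 1.566 zmed 56.6 q -0.85
533.3089130350706 -15.899940001199987
623.2909136350627 -14.100059998800013
534.0089130350707 -14.299940001199985
623.9909136350627 -12.500059998800012
```

View pics/w6_z.png

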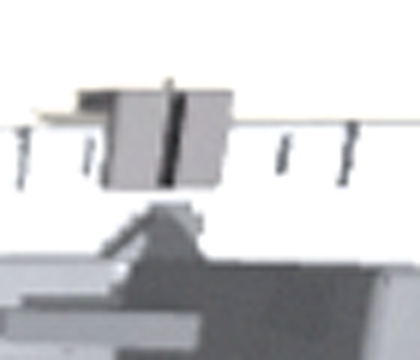

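Run:
```python
from h import *
go([532.8,-15,100],down(np.pi/2+.53))
```

```text
linear [4.32 4.09 2.31] twist [-29.6   0.   -0. ] rows>= 2.8
```

```bash
python3 -m pendant '{"linear":[[0,1.5,0.8],[1,3,1.6],[3,4.1,2.3],[4.3,4.1,2.3],[4.3,4.1,2.3],[4.3,4.1,2.3]],"twist":[[-10,0,0],[-20,0,0],[-29.6,0,0],[-29.6,0,0],[-29.6,0,0],[-29.6,0,0]],"gripper":[0.3,0.3,0.3,0.3,0.3,0.3]}'
python3 look.py w7; python3 nut.py w7; python3 -c "
from h import *
go([532.8,-15,33],down(np.pi/2+.53))"
```

```text
time_s: 8.57
tool_pos: [533.8, -16.3, 100.8]
orientation: [0.613, -0.352, -0.613, -0.353]
wrist_force: [-0.8, -1.0, -0.1]
opening: 55.4
[533.8 -16.4 100.9] [ 0.1 -0.2  0.5] 55.69031391390846
nut_near 0.9 [313. 187. 342. 254.] n 799 mean [530.4 -15.9] rect c [531.1 -15.7] [41.4  9.5] yaw 0.535 0.536 zmed 56.1 q 0.18
nut_near 0.44 [155. 100. 581. 400.] n 1744 mean [562.4  20.1] rect c [570.7  51.3] [121.3 157.8] yaw -1.546 1.51 zmed 56.2 q -0.79
nut_far 0.68 [264. 282. 291. 336.] n 465 mean [614.4 -16.1] rect c [615.3 -15.6] [36.5 10.8] yaw 0.605 0.493 zmed 56.0 q 0.23
linear [ 6.79 -0.    0.17] twist [-0.2 -0.1  0.1] rows>= 1.1
```

View pics/w7.png

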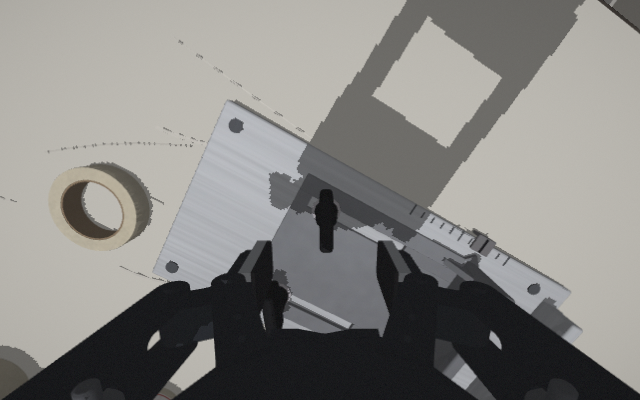

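```bash
python3 -c "
from h import *
go([532.2,-15.6,33],down(np.pi/2+.533))"
python3 -m pendant '{"linear":[[3,0.1,0.16],[5,0.1,0.16],[6.8,0.1,0.16],[6.8,0.1,0.16],[6.8,0.1,0.16],[6.8,0.1,0.16],[6.8,0.1,0.16],[6.8,0.1,0.16]],"twist":[[0,0,0],[0,0,0],[0,0,0],[0,0,0],[0,0,0],[0,0,0],[0,0,0],[0,0,0]],"gripper":[0.3,0.3,0.3,-1,-1,-1,-1,-1]}' 40
python3 look.py w8
```

```text
linear [6.79 0.08 0.14] twist [-0.3 -0.1  0.1] rows>= 1.1
time_s: 9.72
tool_pos: [532.1, -15.8, 33.3]
orientation: [0.614, -0.352, -0.612, -0.352]
wrist_force: [0.7, -3.6, 6.2]
opening: 14.4
[532.1 -15.8  33.3] [ 0.6 -4.1  5.6] 14.179221617164687
```

View pics/w8.png

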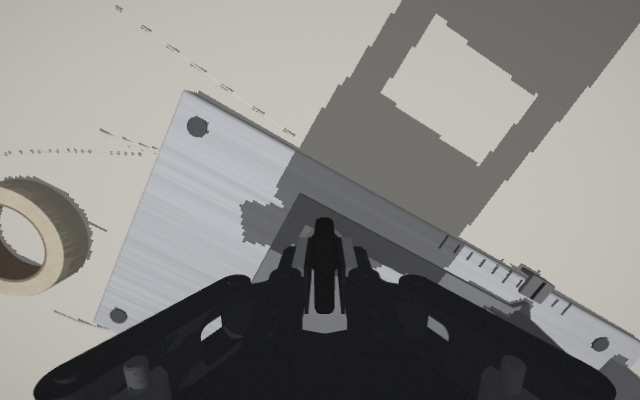

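```bash
python3 -m pendant '{"linear":[[0,0,0],[0,0,0],[0,0,0]],"twist":[[0,0,0],[0,0,0],[0,0,0]],"gripper":[-1,-1,-1]}'; python3 -c "
from h import *
import pickle
f=optics.grab_frame('wrist'); cv2.imwrite('pics/w9.png',cv2.resize(f['color'][190:360,240:410],None,fx=3.5,fy=3.5,interpolation=cv2.INTER_CUBIC))"
```

```text
time_s: 10.15
tool_pos: [532.1, -15.8, 33.3]
orientation: [0.614, -0.352, -0.612, -0.352]
wrist_force: [1.0, -4.2, 6.0]
opening: 14.0
```

View pics/w9.png

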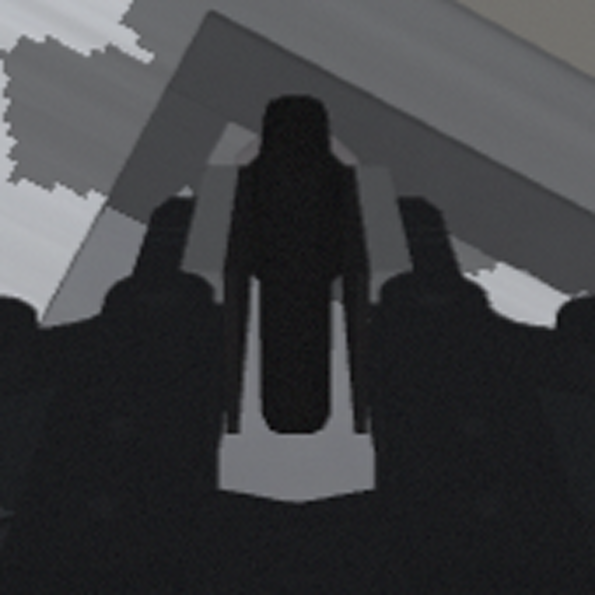

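The pads have closed on the nut's central boss at 14 mm opening instead of on the 10 mm blade. I'll open slightly, rise about 9 mm and pinch again.

```bash
python3 -m pendant '{"linear":[[0,0,0],[0,0,0],[-0.9,0,0],[-0.9,0,0],[-0.9,0,0],[-0.9,0,0],[-0.9,0,0],[-0.9,0,0]],"twist":[[0,0,0],[0,0,0],[0,0,0],[0,0,0],[0,0,0],[0,0,0],[0,0,0],[0,0,0]],"gripper":[-0.2,-0.2,-0.2,-1,-1,-1,-1,-1]}' 40; python3 -c "
from h import *
import pickle
f=optics.grab_frame('wrist'); cv2.imwrite('pics/w10.png',cv2.resize(f['color'][190:360,240:410],None,fx=3.5,fy=3.5,interpolation=cv2.INTER_CUBIC))"
```

```text
time_s: 11.2
tool_pos: [532.1, -15.9, 42.2]
orientation: [0.614, -0.352, -0.612, -0.352]
wrist_force: [-0.9, -3.1, 5.3]
opening: 8.7
```

View pics/w10.png

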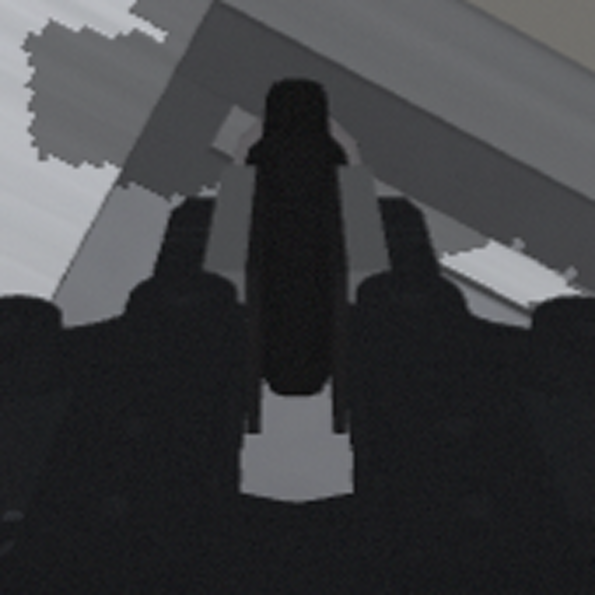

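The blade is pinched now (opening about 9 mm, flat pads either side). I'll turn it half-way and check the forces.

```bash
python3 -m pendant '{"linear":[[0,0,0],[0,0,0],[0,0,0],[0,0,0],[0,0,0],[0,0,0]],"twist":[[7,0,0],[14,0,0],[21,0,0],[28,0,0],[34,0,0],[34,0,0]],"gripper":[-1,-1,-1,-1,-1,-1]}'; python3 -c "
from h import *
s,r,p=state(); print(s['wrist_force'],s['ft_torque'],s['joints'])"
```

```text
time_s: 12.0
tool_pos: [532.0, -15.3, 42.2]
orientation: [-0.484, 0.516, 0.483, 0.517]
wrist_force: [0.3, 0.2, 5.4]
opening: 8.8
[0.28832714 0.20385144 5.38427169] [-0.11608727  0.05194199 -0.03079444] [-5.04529646e-02  4.46179744e-01  1.91345163e+00  1.76797014e-04
  7.79735640e-01 -1.55530445e+00]
```

```bash
python3 -m pendant '{"linear":[[0,0,0],[0,0,0],[0,0,0],[0,0,0],[0,0,0],[0,0,0],[0,0,0]],"twist":[[7,0,0],[14,0,0],[21,0,0],[28,0,0],[34,0,0],[36,0,0],[36,0,0]],"gripper":[-1,-1,-1,-1,-1,-1,-1]}'; python3 -c "
from h import *
s,r,p=state(); print(s['wrist_force'],s['ft_torque'],s['joints'])
z=r.as_matrix()[:,2]; print('blade yaw',np.arctan2(z[1],z[0])-np.pi/2)
f=optics.grab_frame('wrist'); cv2.imwrite('pics/w11.png',f['color'])"
```

```text
time_s: 12.88
tool_pos: [532.2, -14.7, 42.3]
orientation: [-0.301, 0.639, 0.3, 0.641]
wrist_force: [0.5, 3.3, 5.1]
opening: 8.8
[0.48171946 3.26898903 5.07004205] [ 0.4126874  -0.048092    0.32290555] [-4.97485313e-02  4.46223029e-01  1.91326474e+00  1.11449443e-03
  7.79551196e-01 -9.28433396e-01]
blade yaw -0.692901424022656
```

View pics/w11.png

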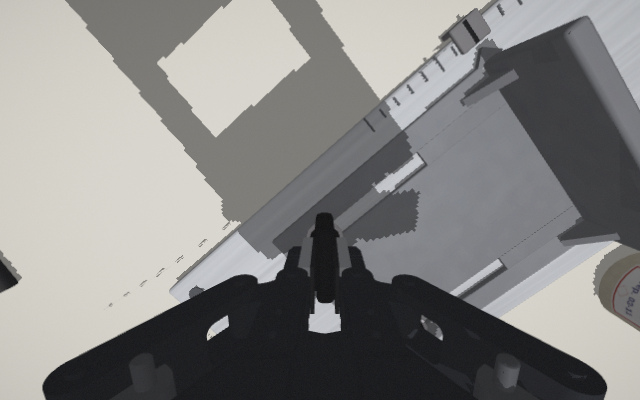

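Torque rose to 0.32 N m and the blade yaw is -0.69, which puts q at about 1.4, so the near nut is at its stop. Now release and go to the far nut.

```bash
python3 -m pendant '{"linear":[[0,0,0],[0,0,0],[0,0,0],[-3,0,0],[-6,0,0],[-8,0,0],[-8,0,0]],"twist":[[0,0,0],[0,0,0],[0,0,0],[0,0,0],[0,0,0],[0,0,0],[0,0,0]],"gripper":[0.3,0.3,0.3,0.3,0.3,0.3,0.3]}'; python3 -c "
from h import *
go([622,-13.8,122],down(np.pi/2+.60))"
```

```text
time_s: 13.8
tool_pos: [532.0, -15.5, 122.5]
orientation: [-0.301, 0.639, 0.3, 0.641]
wrist_force: [-0.4, -0.3, -0.5]
opening: 55.2
linear [ 0.08 -6.81  5.88] twist [-74.1  -0.    0.2] rows>= 6.9
```

```bash
python3 -m pendant '{"linear":[[0,-1,0.9],[0,-2,1.8],[0,-3,2.7],[0,-4,3.6],[0,-5.5,4.5],[0,-6.8,5.4],[0,-6.8,5.9],[0,-6.8,5.9]],"twist":[[-10,0,0],[-20,0,0],[-30,0,0],[-40,0,0],[-50,0,0],[-60,0,0],[-70,0,0],[-74.1,0,0]],"gripper":[0.3,0.3,0.3,0.3,0.3,0.3,0.3,0.3]}'; python3 -m pendant '{"linear":[[0,0,0],[0,0,0]],"twist":[[0,0,0],[0,0,0]],"gripper":[0.3,0.3]}'
python3 look.py w12; python3 nut.py w12
```

```text
time_s: 14.8
tool_pos: [620.6, -13.3, 119.3]
orientation: [-0.625, 0.33, 0.627, 0.329]
wrist_force: [-1.2, 0.5, 0.3]
opening: 55.4
time_s: 15.05
tool_pos: [620.6, -13.5, 120.4]
orientation: [-0.625, 0.331, 0.626, 0.33]
wrist_force: [-0.1, 0.9, -0.3]
opening: 55.8
[620.8 -13.5 120.7] [ 0.  -0.1  0. ] 55.866614513101815
nut_near 0.64 [362. 104. 422. 135.] n 866 mean [533.3 -15.5] rect c [533.5 -15.5] [ 9.8 41.6] yaw -0.675 -0.675 zmed 56.2 q 1.39
nut_near 0.49 few 0
nut_far 0.88 [312. 189. 336. 246.] n 669 mean [620.7 -13.7] rect c [621.  -13.6] [41.3  9.3] yaw 0.598 0.597 zmed 56.1 q 0.12
```

View pics/w12.png

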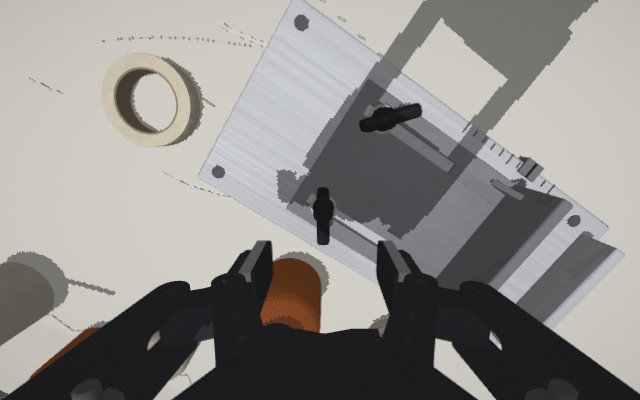

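Near nut confirmed at q of about 1.39. The far nut's blade is at (323,215), centred at (621,-13.6) with yaw 0.60. Descending to pinch it.

```bash
python3 -c "
from h import *
go([621.3,-13.7,42],down(np.pi/2+.60))"
python3 -m pendant '{"linear":[[3,0,0],[5,0,0],[7,0,0],[7.8,0,0],[7.8,0,0],[7.8,0,0],[7.8,0,0],[7.8,0,0]],"twist":[[0,0,0],[0,0,0],[0,0,0],[0,0,0],[0,0,0],[0,0,0],[0,0,0],[0,0,0]],"gripper":[0.3,0.3,0.3,0.1,-1,-1,-1,-1]}' 40
python3 -m pendant '{"linear":[[0,0,0],[0,0,0]],"twist":[[0,0,0],[0,0,0]],"gripper":[-1,-1]}'
python3 look.py w13
```

```text
linear [ 7.91 -0.02 -0.04] twist [-0.1  0.  -0. ] rows>= 1.3
time_s: 16.2
tool_pos: [622.0, -13.9, 44.4]
orientation: [0.626, -0.33, -0.624, -0.33]
wrist_force: [1.2, -3.4, 3.0]
opening: 8.7
time_s: 16.45
tool_pos: [622.0, -13.8, 44.3]
orientation: [0.626, -0.33, -0.625, -0.33]
wrist_force: [0.6, -2.9, 5.5]
opening: 8.9
[622.  -13.9  44.3] [ 0.6 -3.1  5.7] 8.710085295319876
```

View pics/w13.png

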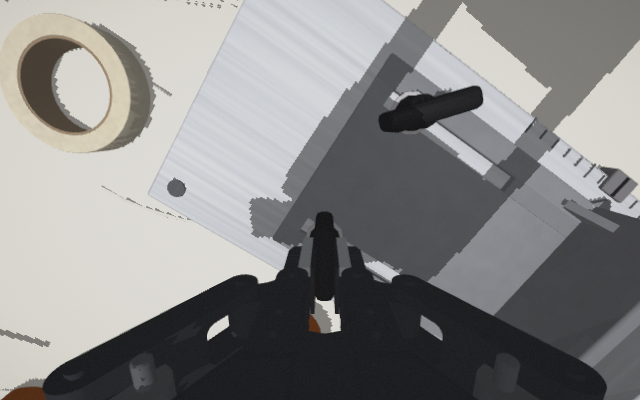

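The far blade is pinched at (324,255), opening 8.7 mm. Turning it.

```bash
python3 -m pendant '{"linear":[[0,0,0],[0,0,0],[0,0,0],[0,0,0],[0,0,0],[0,0,0]],"twist":[[7,0,0],[14,0,0],[21,0,0],[28,0,0],[35,0,0],[35,0,0]],"gripper":[-1,-1,-1,-1,-1,-1]}'; python3 -c "
from h import *
s,r,p=state(); print(s['wrist_force'],s['ft_torque'],s['joints'])"
```

```text
time_s: 17.25
tool_pos: [621.9, -13.1, 44.3]
orientation: [-0.497, 0.502, 0.497, 0.504]
wrist_force: [0.2, -1.0, 5.3]
opening: 8.7
[ 0.21037999 -1.01738542  5.32246706] [-0.08243017  0.00356222 -0.11366035] [-3.99199507e-02  5.54901076e-01  1.69224025e+00  7.28121922e-04
  8.92374682e-01 -1.59887549e+00]
```

```bash
python3 -m pendant '{"linear":[[0,0,0],[0,0,0],[0,0,0],[0,0,0],[0,0,0],[0,0,0],[0,0,0]],"twist":[[7,0,0],[14,0,0],[21,0,0],[28,0,0],[35,0,0],[39,0,0],[39,0,0]],"gripper":[-1,-1,-1,-1,-1,-1,-1]}'; python3 -c "
from h import *
s,r,p=state(); print(s['wrist_force'],s['ft_torque'],s['joints'])
z=r.as_matrix()[:,2]; print('blade yaw',np.arctan2(z[1],z[0])-np.pi/2)"
```

```text
time_s: 18.12
tool_pos: [622.1, -12.5, 44.3]
orientation: [-0.301, 0.639, 0.301, 0.641]
wrist_force: [1.1, 1.6, 5.1]
opening: 8.7
[1.12917945 1.62216923 5.07184855] [ 0.32160308 -0.1633569   0.27944179] [-3.91583146e-02  5.54999787e-01  1.69202900e+00  1.60936165e-03
  8.91911948e-01 -9.19565792e-01]
blade yaw -0.6913959919776727
```

Stop reached: torque changed sign to +0.28 N m and the blade yaw is -0.69. Releasing, rising and checking everything.

```bash
python3 -m pendant '{"linear":[[0,0,0],[0,0,0],[0,0,0],[-3,0,0],[-6,0,0],[-10,0,0],[-12,0,0],[-12,0,0]],"twist":[[0,0,0],[0,0,0],[0,0,0],[0,0,0],[0,0,0],[0,0,0],[0,0,0],[0,0,0]],"gripper":[0.2,0.2,0.2,0.2,0.2,0.2,0.2,0.2]}'; python3 -c "
from h import *
go([540,40,180],down(np.pi/2+.02))"
```

```text
time_s: 19.12
tool_pos: [621.9, -13.5, 164.8]
orientation: [-0.301, 0.639, 0.3, 0.641]
wrist_force: [0.7, -0.5, -0.1]
opening: 51.2
linear [-1.55  9.72 -1.1 ] twist [-40.8   0.1   0.2] rows>= 3.8
```

```bash
python3 -m pendant '{"linear":[[-0.5,2.5,-0.3],[-1,5,-0.6],[-1.5,7.5,-0.9],[-1.5,9.7,-1.1],[-1.5,9.7,-1.1],[-1.5,9.7,-1.1]],"twist":[[-10,0,0],[-20,0,0],[-30,0,0],[-40.8,0,0],[-40.8,0,0],[-40.8,0,0]],"gripper":[0.2,0.2,0.2,0.2,0.2,0.2]}'
python3 look.py w14; python3 nut.py w14
python3 - <<'E'
from h import *
import pickle
for n in ("scene","side"):
    f=optics.grab_frame(n); cv2.imwrite(f"pics/{n}1.png",f["color"]); f0,o=pickle.load(open(n+"0.pkl","rb"))
    for k in ("bottle_small","bottle_big","tape"):
        s=optics.silhouettes(n,k)
        if s: print(n,k,np.median(cloud(f,s[0]["region"])[0],0).round(1),np.median(cloud(f0,o[k][0]["region"])[0],0).round(1))
E
```

```text
time_s: 19.88
tool_pos: [539.7, 39.7, 177.5]
orientation: [-0.504, 0.496, 0.505, 0.495]
wrist_force: [-0.3, 0.1, -0.5]
opening: 51.3
[539.9  39.5 177.6] [-0.4 -1.  -1. ] 51.53161625006152
nut_near 0.79 [256. 167. 285. 211.] n 433 mean [531.  -13.1] rect c [531.2 -13.2] [ 9.7 41.5] yaw -0.682 -0.686 zmed 56.2 q 1.4
nut_near 0.38 [278. 251. 292. 276.] n 114 mean [608.8  -1.7] rect c [610.5  -0.9] [ 9.1 18.1] yaw -0.025 -0.313 zmed 56.0 q 1.03
nut_far 0.61 [279. 252. 290. 279.] n 112 mean [608.7  -1.8] rect c [610.7  -1.2] [ 9.4 18.5] yaw -0.09 -0.34 zmed 56.0 q 1.06
scene bottle_small [694.  136.7  56.8] [693.7 135.1  58.6]
scene bottle_big [708.8  26.7  65.8] [697.   17.6  67.7]
scene tape [ 627.9 -178.3   18.5] [ 625.4 -180.8   18.2]
side bottle_small [706.  115.9  56.2] [705.3 115.8  56.2]
side bottle_big [709.6  -9.   70. ] [708.9  -8.5  70.7]
side tape [ 630.6 -185.4   17.4] [ 629.8 -186.7   17.3]
```

View pics/w14.png

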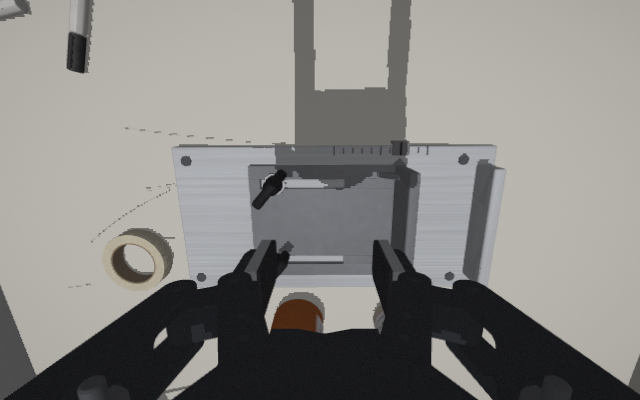

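```bash
python3 ptr.py w14 380 130 50 40
python3 - <<'E'
import cv2
c=cv2.imread("pics/side1.png"); cv2.imwrite("pics/side1z.png",cv2.resize(c[125:310,230:400],None,fx=3.2,fy=3.2,interpolation=cv2.INTER_CUBIC))
E
```

```text
(no output)
```

View pics/w14_z.png

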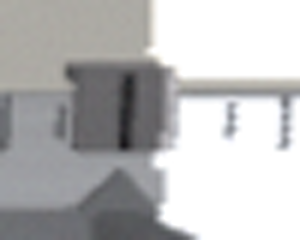

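View pics/side1z.png

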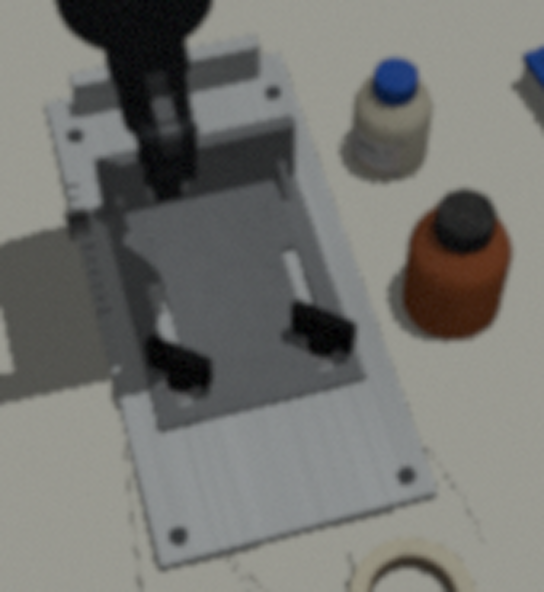

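```bash
python3 d.py w14 380 130 120 169 127 110
python3 - <<'E'
from h import *
f=optics.grab_frame("side")
for k in ["nut_near","nut_far"]:
    for d in optics.silhouettes("side",k)[:2]:
        P,_=cloud(f,d["region"]); P=P[(P[:,2]>30)&(P[:,2]<62)]
        if len(P)<30: continue
        L=P[:,:2]; w,v=np.linalg.eigh(np.cov(L.T)); a=np.arctan2(v[1,1],v[0,1]); a=(a+np.pi/2)%np.pi-np.pi/2
        print(k,round(d["score"],2),L.mean(0).round(1),"q",(0.7-a+.018).round(2))
E
```

```text
[502.3 119.3  17. ] [492.2 120.2  15. ] jig dy 1.07 dx -10.1
nut_near 0.64 [534.9 -20.7] q 1.38
```

```bash
python3 -m pendant '{"linear":[[0,-2.5,2],[0,-5,4],[1,-7.5,6],[1.5,-7.5,6],[1.5,-7.5,6]],"twist":[[0,0,0],[0,0,0],[0,0,0],[0,0,0],[0,0,0]],"gripper":[0.2,0.2,0.2,0.2,0.2]}'
python3 look.py w15; python3 nut.py w15;  python3 ptr.py w15 290 60 100 80
```

```text
time_s: 21.2
tool_pos: [612.3, 101.1, 162.6]
orientation: [-0.505, 0.496, 0.505, 0.494]
wrist_force: [-1.7, -0.4, -0.7]
opening: 51.6
[612.4 101.  163.1] [-0.6 -0.   0.3] 51.40104555081799
nut_far 0.58 [187. 187. 228. 231.] n 498 mean [620.8  -9.8] rect c [621.1 -10. ] [10.2 42.7] yaw -0.679 -0.684 zmed 56.0 q 1.4
```

View pics/w15.png

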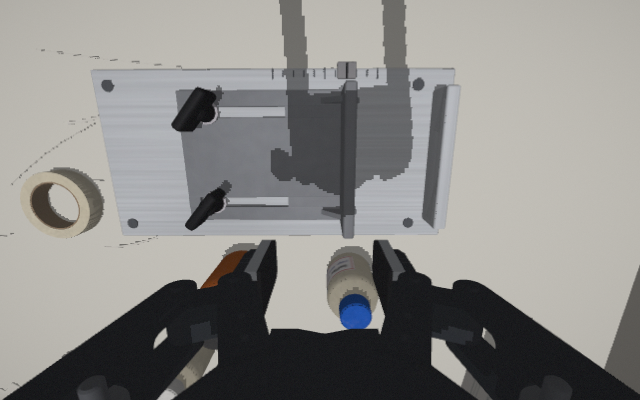

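View pics/w15_z.png

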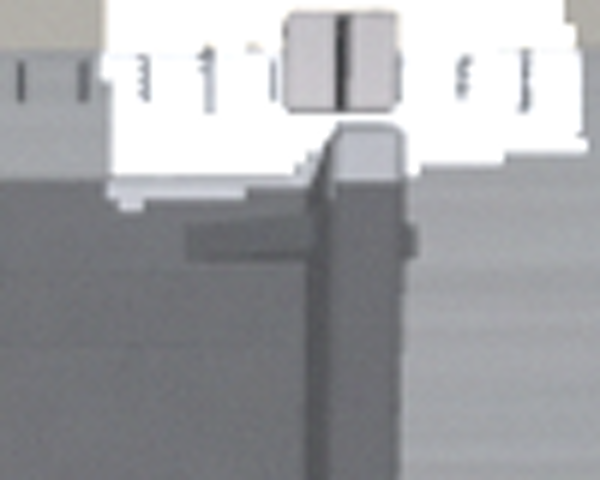

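Run:
```python
from h import *
import pickle
f,_,_=pickle.load(open("w15.pkl","rb"))
g=lambda px,z:plane(f,[(np.array(px)+.5)/6-.5+[290,60]],z)[0]
a=g((343,62),15); 
for px in ((367,128),(366,180)):
    b=g(px,72); d=a-b; print(a.round(1),b.round(1),(-.02*d[0]+d[1]).round(2))
print(sensors.observe()["dq"].round(3), sensors.observe()["wrist_force"]); workorder.finish_job()
```

```text
[492.6 120.4  15. ] [510.8 119.9  72. ] 0.95
[492.6 120.4  15. ] [517. 120.  72.] 0.93
[-0.001 -0.004 -0.005 -0.001 -0.     0.   ] [-0.02151672 -0.17786505  0.80721254]
the job is handed in; nothing more can be done
```

I set the fence to the index clip's line, then turned both wing nuts clockwise until they hit their stops. I handed the job in at about 21 s of the 64 s allowed, with the gripper clear of everything. No verdict was reported.

- **Fence:** just before I released it, the pointer measured 0.4 mm short of the line. After tightening, two coarser views put it 0.9 to 1.1 mm short, still inside the 4 mm limit.
- **Nuts:** from the wrist camera after tightening, the blades read q ≈ 1.40 rad on both nuts. The turning torque also rose when each one reached its stop.
- **Bystanders:** the small bottle and the tape roll measured within about 4 mm of where they started in both fixed cameras. The big bottle measured within 1 mm in the side view. The scene view put it about 15 mm off. I think the arm was partly hiding it there, though I did not check that picture. The wrist force showed no knock.

- **Readings that failed or disagreed:**
  - My first pinch on the near nut closed on its wider centre boss, so I rose 9 mm and gripped the blade instead.
  - One late view read the far nut at 1.06 because a finger was covering part of it. A clear view then gave 1.40.
  - The side camera missed the far nut in the final check.

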